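# Seat the insert and present the glaze test tile

## Robot

A 7-joint arm with a two-finger parallel gripper is mounted at the origin on the work surface. World frame = base frame: x ahead of the robot, y to its left, z up, the work surface at z = 0. Lengths are in m, angles in rad, forces in N, time in s.
With the tool pointing down it reaches from about 0.4 to 0.875 m from the base axis. Payload 19.3 kg.
Tool frame: the origin (TCP) lies midway between the tips of the shut fingers; the grasp point (between the pads) lies 19 mm behind it (bot.pinch_z is the distance from the TCP to the grasp point, in m); z points along the fingers, y is the line along which they close (so a half turn about z gives the same grasp; the last joint's range is limited). The gripper opens to 85 mm and grips with 20 to 120 N. Pads are 22 mm wide; open, the fingers measure 114 mm over their backs; the gripper's body (76 mm by 85 mm) begins 54 mm behind the grasp point. The pads swing forward as they close: fully open they stand 13 mm farther back than shut.
Start: joints at [1.116, 0.521, -0.036, 1.599, 0.021, 1.021, -0.113], TCP at [0.235, -0.579, 0.231] pointing down, gripper open.
Joint ranges: [-2.91, 2.91], [-0.3, 2.13], [-1.5, 1.42], [0.17, 2.43], [-1.26, 4.41], [0.16, 1.93], [-2.52, 2.52]. Speed limits (rad/s): [1.89, 1.89, 2.39, 2.39, 3.01, 3.01, 3.01].

## Interface

Orientations are given as [roll, pitch, yaw] about the fixed x, y, z axes, in that order (R = Rz(yaw) Ry(pitch) Rx(roll)).
In Python, from workcell import observe, viewer, bot gives the robot as it stands. The module is installed in compiled form; this text tells all that it offers.
- The arm moves only by the tool play_rows, never from a script. Its argument "motion" is a list of rows, each a list of 7 numbers: the shift along the tool's x, y, z in cm, then the turn, a rotation vector about the tool's x, y, z in rad, then the opening, from -1 (shut) to 1 (fully open), so that 0 is half open. A call has exactly 5 rows; each row is the pose to reach, as a shift and turn from the pose commanded when the call began, along the tool's axes at that moment; what a row does not reach only later rows make up. A row lasts 1/10 s, in which the tool goes at most 50 mm and 8.59 degrees, less where a joint would pass 70% of its speed; a pose out of reach is approached as far as the arm can. A call with a gripper value outside its range is refused whole. The fingers move at their own pace and stop on an object; "squeeze" is the grip in N (left out, the last holds). Time passes only in rows, so rows that repeat a pose let the fingers close, or fill a call up. It gives the time, the measured TCP pose, the force, the opening and the grip force at its end, in the units of the state.
- observe(): the state, without advancing time (a new reading comes with each control period).
- viewer.grab_frame(name): name is "side" or "top"; returns (picture, depth): 420x560x3 uint8, red, green, blue; 420x560 float32, m along the optical axis (not along the pixel's ray), 0 where there is no reading.
- viewer.camera_info(name): a dict with "fx", "fy", "cx", "cy" (pixels), "R" (3x3) and "t" (3): a world point X has camera coordinates R X + t. Camera axes: x right, y down, z forward; pixel columns grow to the right and rows downward; lengths in m; the calibration is good to about 2 mm. A picture is of the moment at which its call begins. camera_info takes no time and is no camera call.
- bot.job_done(): hands the job in; it is judged then, once.
The state is a dict: "clock": time; "qpos": joint angles; "qd": joint speeds; "joint_efforts": joint torques, N m; "position": TCP position; "tool_rot": TCP orientation; "force": force on the tool from outside, world axes, zero at the start; "moment": the same for the moment, N m; "grip_width": finger opening in m; "finger_force": force on a finger pad.
Only numpy, scipy, OpenCV 4.12 (cv2) and the standard library are available. Lean on these libraries where they do the work, as an engineer would, in place of code of your own. Each camera call takes 0.05 s, during which the arm holds its last target. There are 200 camera calls.

## Task

On the banding wheel, press the propped-up square insert down until it lies level in its recess. Then pick up the glaze test tile that has a small notch in one corner, gripping it by the un-notched half so that the label end stays uncovered, and hold it level, label side up, about 10 cm above the middle of the insert, with the notched end pointing to the side of the wheel that carries the brass stud. Finish while still holding it there; leave the tile without a notch where it lies.

Things in the scene. Friction and masses are not known exactly. Their poses are not given: they have to be found in the camera images.
- seat (a point): Banding wheel (fixed; teal round head of 224 mm diameter on a low foot). This point is the centre of the floor of the square recess in the grey holder on top of the wheel, 90 mm above the table. The recess is 124 x 124 mm and 10 mm deep, its rim 28 mm wide. z is up; +y points from the centre to the side with the brass stud. Start positions and yaw vary.
- stud (a point): Top centre of the brass stud (14 mm diameter, 10 mm high) that stands on the middle of one side of the holder's rim, 78 mm from the centre of the recess.
- insert_center (a point): Centre of the loose plywood insert, 120 x 120 x 10 mm, 0.12 kg, z normal to its face. At the start it lies in the recess with its edge on the stud side propped up by the lifter pin, about 0.11 rad off level. Pressed level, its top is flush with the holder's rim, 100 mm above the table.
- lifter (a joint): Hidden steel lifter pin (12 mm diameter) under the insert, 50 mm from the recess centre towards the stud: 0 m = fully up (12 mm above the recess floor), 0.012 m = fully down, level with the floor. It has no spring: stiff friction of about 6 N holds it wherever it is left, so pressing the insert down near that edge with about 8 to 20 N pushes it home for good.
- tile_center (a point): Centre (half-way up) of the notched glaze test tile: loose pale ceramic, 100 mm long (x), 36 wide (y), 8 thick (z), about 66 g, a glazed band across the middle of its top, both ends bare. +x points to the notched (label) end; +z points out of the label side, which is up at the start. It lies flat and lengthwise on a kiln bar, centre 34 mm above the table, yaw varies widely.
- tile_notch_end (a point): Point on the tile's long centre line, half-way up, 45 mm from its centre towards the notched end. The 10 x 10 mm notch is cut right through one corner of that end (at +x, -y): seen from above with that end pointing away from you, it is at the right.
- bar_a: Fixed white kiln bar under the notched tile, 80 mm long (x), 20 wide, 30 high, origin at its underside centre; the tile's long edges overhang it by 8 mm.
- blank_center (a point): Centre of the other test tile, same size, mass and look but with no notch, lying on its own kiln bar of the same size. Which tile lies nearer to the wheel varies. Leave it alone.
Not all that is in view belongs to the job. Leave any black or red look-alike of the part that bears tile_center alone.

How it is judged:
By the outcome, as a careful person would: the job done as asked, in the order asked, and still so for the second after the job is handed in, while the arm keeps its last pose, push and grip.
It also fails if it takes over 51 s, if anything falls off the work surface, if the arm or the gripper's body presses on something with over 40 N, if the wrist force passes 120 N, or if a joint passes its speed limit or range.

## Working session

There is one attempt and no reset: what is moved stays moved. The work goes in short steps, Python scripts to look and compute and a tool call to move; the robot and the scene stay as the last step left them, time stands still between calls to the robot, and variables do not carry over. Pictures are saved under pics/ and viewed, at most 10 in all, crops included, and the job is handed in when it is done.

Besides the shell and the picture viewer there is one more tool, called as name(argument=value, ...) on one line, values as JSON. play_rows: Moves the arm, as the interface text tells. Its arguments: {"type":"object","properties":{"motion":{"type":"array"},"squeeze":{"type":"number"}},"required":["motion"]}

```bash
mkdir -p pics; python3 - <<'E'
from workcell import observe, viewer, bot
import cv2,numpy as np
s=observe(); print(s['clock'],s['position'],s['tool_rot'],s['grip_width'],bot.pinch_z)
for n in("top","side"):
    p,d=viewer.grab_frame(n); cv2.imwrite(f"pics/{n}0.png",p[:,:,::-1]); np.save(f"pics/{n}0_d.npy",d)
    print(viewer.camera_info(n))
E
```

```text
0.0 [ 0.23447353 -0.57901536  0.23074549] [-3.14052065e+00  5.59537448e-05  3.84783534e-01] 0.0853248647568451 0.0187
{'fx': 439.9334314499674, 'fy': 439.9334314499674, 'cx': 287.7856941430081, 'cy': 207.01885248866134, 'R': array([[-0.02714581, -0.99960151, -0.00774116],
       [-0.99542231,  0.02774061, -0.09145975],
       [ 0.09163805,  0.00522297, -0.99577868]]), 't': array([0.15979065, 0.50038486, 1.05517696])}
{'fx': 435.31889238343575, 'fy': 435.31889238343575, 'cx': 282.99928506440745, 'cy': 213.36656049321428, 'R': array([[ 0.85013597, -0.52639601,  0.01326914],
       [-0.25337291, -0.43103091, -0.86603379],
       [ 0.46159614,  0.73288444, -0.49980937]]), 't': array([-0.32787992,  0.2620043 ,  0.61796422])}
```

View pics/top0.png

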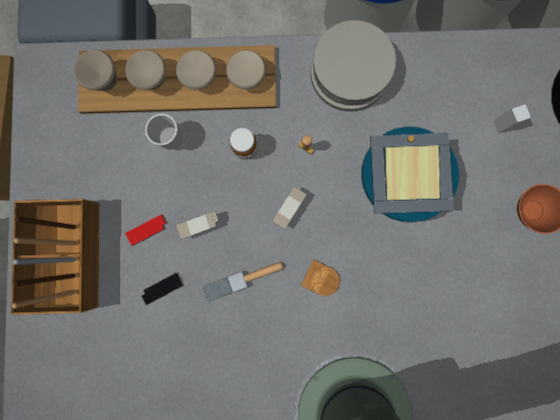

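View pics/side0.png

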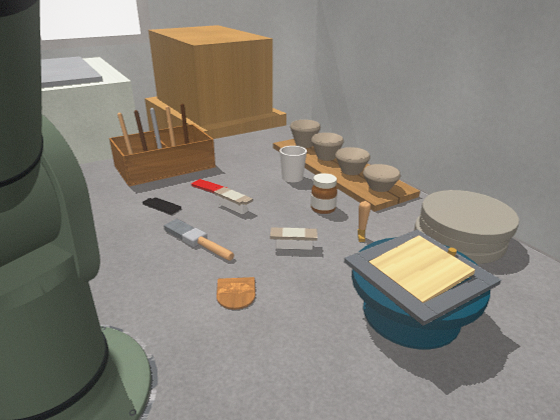

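The top view shows the wheel at about (411,174), with the stud at (411,139) and the insert at (413,173). The tiles are at (198,225) and (290,207), with red and black decoys to the left of them. Next I'll zoom in on both tiles and measure.

```bash
cat > h.py <<'E'
import cv2,numpy as np
from workcell import observe, viewer, bot
def ray(n,px,z):
    c=viewer.camera_info(n);R,t=c['R'],c['t']
    d=R.T@np.array([(px[0]-c['cx'])/c['fx'],(px[1]-c['cy'])/c['fy'],1]);o=-R.T@t
    return o+d*(z-o[2])/d[2]
def proj(n,X):
    c=viewer.camera_info(n);p=c['R']@np.array(X)+c['t'];return np.array([c['fx']*p[0]/p[2]+c['cx'],c['fy']*p[1]/p[2]+c['cy']])
E
python3 - <<'E'
from h import *
im=cv2.imread('pics/top0.png');d=np.load('pics/top0_d.npy')
a=cv2.resize(im[195:255,165:235],None,fx=5.5,fy=5.5,interpolation=cv2.INTER_CUBIC)
b=cv2.resize(im[177:237,255:325],None,fx=5.5,fy=5.5,interpolation=cv2.INTER_CUBIC)
cv2.imwrite('pics/crop.png',np.hstack([a,b]))
# height map
c=viewer.camera_info('top');v,u=np.mgrid[:420,:560]
P=np.stack([(u-c['cx'])/c['fx']*d,(v-c['cy'])/c['fy']*d,d],-1)-c['t'];W=P@c['R']
hsv=cv2.cvtColor(im,cv2.COLOR_BGR2HSV)
for (x0,y0,x1,y1) in[(170,200,228,245),(265,180,320,232)]:
    m=np.zeros(d.shape,np.uint8);sub=(W[...,2]>.03)&(W[...,2]<.05);m[y0:y1,x0:x1]=sub[y0:y1,x0:x1]
    k=cv2.connectedComponents(m)[0]
    r=cv2.minAreaRect(np.argwhere(m)[:,::-1].astype(np.float32))
    bx=cv2.boxPoints(r); w=np.array([ray('top',p,.038)for p in bx])
    print('tile',m.sum(),'z',np.median(W[m>0][:,2]),'ctr',ray('top',r[0],.038),'sides',np.linalg.norm(np.diff(w,axis=0),axis=1)); print(bx.tolist(),w[:,:2].tolist())
# stud, insert, holder
st=cv2.inRange(hsv,(10,120,80),(25,255,255));st[:128]=0;st[150:]=0;st[:,:395]=0;st[:,430:]=0
q=np.argwhere(st)[:,::-1]; print('stud',len(q),q.mean(0),ray('top',q.mean(0),.11))
m=(W[...,2]>.092)&(W[...,2]<.125);m[:, :360]=0;m[:,470:]=0;m[:125]=0;m[225:]=0
m=cv2.morphologyEx(m.astype(np.uint8),cv2.MORPH_OPEN,np.ones((3,3)))
r=cv2.minAreaRect(np.argwhere(m)[:,::-1].astype(np.float32));bx=cv2.boxPoints(r);w=np.array([ray('top',p,.10)for p in bx])
print('holder',bx.tolist(),w[:,:2].tolist(),'c',w.mean(0),np.linalg.norm(np.diff(w,axis=0),axis=1))
wd=cv2.inRange(hsv,(15,50,120),(35,255,255));wd[:142]=0;wd[225:]=0;wd[:,:360]=0;wd[:,470:]=0
wd=cv2.morphologyEx(wd,cv2.MORPH_OPEN,np.ones((5,5)))
g=wd>0;A=np.c_[W[g][:,:2],np.ones(g.sum())];co=np.linalg.lstsq(A,W[g][:,2],rcond=None)[0]
print('insert',W[g].mean(0),'plane',co,'box',cv2.boxPoints(cv2.minAreaRect(np.argwhere(g)[:,::-1].astype(np.float32))).tolist())
E
```

```text
tile 610 z 0.03849536192960958 ctr [0.46567376 0.36475142 0.038     ] sides [0.10108495 0.03645823 0.10078195]
[[175.2739715576172, 225.3972625732422], [214.61643981933594, 210.6438446044922], [219.87672424316406, 224.67124938964844], [180.5342559814453, 239.42466735839844]] [[0.46628208668721444, 0.41867398754983165], [0.4993864885030338, 0.3231634309460397], [0.46506586355013824, 0.31086313406372057], [0.4321424611134253, 0.4061156940913321]]
tile 615 z 0.03883372265444753 ctr [0.50113659 0.14368882 0.038     ] sides [0.09997126 0.03616118 0.09978162]
[[271.3882751464844, 221.2470703125], [293.5000305175781, 186.5], [306.0529479980469, 194.48822021484375], [283.9411926269531, 229.23529052734375]] [[0.4699040135621899, 0.18637483923377776], [0.552909440961924, 0.13065812548841824], [0.5325249148179546, 0.10079004386659923], [0.4498148912968301, 0.15660602751728542]]
stud 27 [410.44444444 138.25925926] [ 0.64638163 -0.13863192  0.11      ]
holder [[369.21270751953125, 136.0414276123047], [449.149169921875, 131.83424377441406], [453.33148193359375, 211.29832458496094], [373.39501953125, 215.50550842285156]] [[0.6567915021149879, -0.04679723206889097], [0.661311434322905, -0.2313171071850769], [0.47734445334285147, -0.22963128258269874], [0.47280163858015556, -0.048175282859289154]] c [ 0.56706226 -0.13898023  0.1       ] [0.18457523 0.18397471 0.18151286]
insert [ 0.56704019 -0.13763278  0.11321045] plane [-0.42041284  0.89449981  0.47471393] box [[385.0926208496094, 146.61302185058594], [437.9552917480469, 145.25755310058594], [439.3087463378906, 198.04335021972656], [386.4460754394531, 199.39881896972656]]
```

View pics/crop.png

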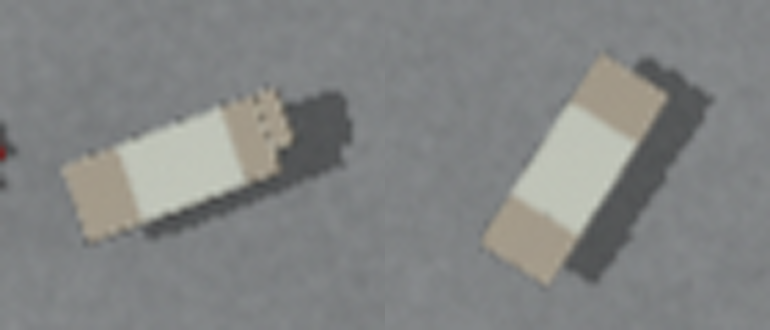

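The crop shows the notch on the left tile, at its lower-right corner (about 215,222 in the full image), so the notched end points to -y. The right tile is plain. All sizes and heights agree with the brief: tile 0.101 x 0.036 m, and the stud 79 mm from the recess centre. I'll shut the gripper and go above the stud side of the insert.

```bash
cat >> h.py <<'E'
from scipy.spatial.transform import Rotation as Ro
def go(x,y,z,yaw):
    s=observe();R=Ro.from_euler('xyz',s['tool_rot']);T=Ro.from_euler('xyz',[np.pi,0,yaw])
    print('t',round(s['clock'],2),'pos',s['position'].round(4),'rot',s['tool_rot'].round(3),'F',s['force'].round(1),'w',round(s['grip_width'],4),'ff',np.round(s['finger_force'],1))
    print('cm',(100*R.inv().apply(np.array([x,y,z])-s['position'])).round(2),'rv',(R.inv()*T).as_rotvec().round(3))
E
cat > g.sh <<'E'
python3 -c "from h import *;go($1,$2,$3,$4)"
E
chmod +x g.sh
```

play_rows(motion=[[4.3,-2.2,0,0,0,0.077,-1],[8.6,-4.4,0,0,0,0.154,-1],[12.9,-6.6,0,0,0,0.231,-1],[17.2,-8.8,0,0,0,0.308,-1],[21.5,-11,0,0,0,0.385,-1]], squeeze=60)

```text
clock: 0.6
position: [0.3934, -0.395, 0.2312]
tool_rot: [-3.141, 0.0, -0.004]
force: [1.4, -0.6, -0.3]
grip_width: 0.012
finger_force: 0.0
```

```bash
g.sh 0.615 -0.139 0.16 0
```

```text
t 0.6 pos [ 0.3934 -0.395   0.2312] rot [-3.141  0.    -0.004] F [ 1.4 -0.6 -0.3] w 0.012 ff 0.0
cm [ 22.06 -25.67   7.12] rv [-0.     0.    -0.004]
```

play_rows(motion=[[2.8,-3.2,0.5,0,0,0,-1],[5.6,-6.4,1,0,0,0,-1],[8.4,-9.6,1.5,0,0,0,-1],[11.2,-12.8,2,0,0,0,-1],[14,-16,2.5,0,0,0,-1]])

```text
clock: 1.1
position: [0.5334, -0.2352, 0.2059]
tool_rot: [-3.141, 0.0, -0.0]
force: [0.1, -1.0, 0.4]
grip_width: -0.0
finger_force: 0.0
```

play_rows(motion=[[2.4,-2.8,1,0,0,0,-1],[4.8,-5.6,2,0,0,0,-1],[7.2,-8.5,3.2,0,0,0,-1],[8,-9.6,4.2,0,0,0,-1],[8,-9.6,4.6,0,0,0,-1]])

```text
clock: 1.6
position: [0.613, -0.1383, 0.1587]
tool_rot: [-3.14, 0.002, 0.003]
force: [-0.7, 0.3, -0.0]
grip_width: -0.0
finger_force: 0.0
```

```bash
g.sh 0.615 -0.139 0.12 0
```

```text
t 1.6 pos [ 0.613  -0.1383  0.1587] rot [-3.14e+00  2.00e-03  3.00e-03] F [-0.7  0.3 -0. ] w -0.0 ff 0.0
cm [0.21 0.08 3.87] rv [-0.001  0.002  0.003]
```

play_rows(motion=[[0.1,0,1,0,0,0,-1],[0.1,0,2,0,0,0,-1],[0.1,0,3,0,0,0,-1],[0.1,0,3.6,0,0,0,-1],[0.1,0,4,0,0,0,-1]])

```text
clock: 2.1
position: [0.6133, -0.1411, 0.1196]
tool_rot: [-3.142, 0.001, -0.001]
force: [-1.0, 0.4, 0.0]
grip_width: -0.0001
finger_force: 0.0
```

play_rows(motion=[[0,0,0.2,0,0,0,-1],[0,0,0.4,0,0,0,-1],[0,0,0.6,0,0,0,-1],[0,0,0.8,0,0,0,-1],[0,0,1,0,0,0,-1]])

```text
clock: 2.6
position: [0.614, -0.1407, 0.1106]
tool_rot: [3.141, -0.001, -0.0]
force: [0.8, -0.4, 5.4]
grip_width: -0.0002
finger_force: 2.4
```

play_rows(motion=[[0,0,0.1,0,0,0,-1],[0,0,0.2,0,0,0,-1],[0,0,0.3,0,0,0,-1],[0,0,0.4,0,0,0,-1],[0,0,0.5,0,0,0,-1]])

```text
clock: 3.1
position: [0.6143, -0.1407, 0.1056]
tool_rot: [3.142, -0.001, -0.0]
force: [3.1, -0.2, 5.6]
grip_width: -0.0001
finger_force: 2.4
```

Contact was near z = 0.111, and the pin is moving at about 5.5 N. I'll continue slowly.

play_rows(motion=[[0,0,0.1,0,0,0,-1],[0,0,0.2,0,0,0,-1],[0,0,0.3,0,0,0,-1],[0,0,0.4,0,0,0,-1],[0,0,0.45,0,0,0,-1]])

```text
clock: 3.6
position: [0.6143, -0.1407, 0.1011]
tool_rot: [3.141, -0.002, -0.0]
force: [4.3, 0.6, 4.8]
grip_width: -0.0002
finger_force: 2.6
```

play_rows(motion=[[0,0,0.04,0,0,0,-1],[0,0,0.08,0,0,0,-1],[0,0,0.12,0,0,0,-1],[0,0,0.12,0,0,0,-1],[0,0,0.12,0,0,0,-1]])

```text
clock: 4.1
position: [0.6145, -0.1407, 0.1001]
tool_rot: [3.141, -0.002, -0.0]
force: [3.6, -0.4, 8.0]
grip_width: -0.0004
finger_force: 3.7
```

play_rows(motion=[[0,0,0.02,0,0,0,-1],[0,0,0.04,0,0,0,-1],[0,0,0.06,0,0,0,-1],[0,0,0.06,0,0,0,-1],[0,0,0.06,0,0,0,-1]])

```text
clock: 4.6
position: [0.6145, -0.1407, 0.1001]
tool_rot: [3.141, -0.002, -0.0]
force: [0.4, 0.2, 15.3]
grip_width: 0.0003
finger_force: 8.3
```

It has bottomed at z = 0.1001 with 15 N. I'll push slightly more, then lift off.

play_rows(motion=[[0,0,0.02,0,0,0,-1],[0,0,0.03,0,0,0,-1],[0,0,0.03,0,0,0,-1],[0,0,0.03,0,0,0,-1],[0,0,0.03,0,0,0,-1]])

```text
clock: 5.1
position: [0.6145, -0.1407, 0.1001]
tool_rot: [3.141, -0.002, -0.0]
force: [-1.6, 0.9, 21.4]
grip_width: 0.0001
finger_force: 10.5
```

play_rows(motion=[[0,0,-0.5,0,0,0,-1],[0,0,-2,0,0,0,-1],[0,0,-5,0,0,0,-1],[0,0,-9,0,0,0,-1],[0,0,-12,0,0,0,-1]])

```text
clock: 5.6
position: [0.6136, -0.1408, 0.2215]
tool_rot: [3.141, -0.001, -0.0]
force: [0.4, -0.4, 0.4]
grip_width: -0.0001
finger_force: 0.0
```

```bash
g.sh 0.4575 0.3884 0.22 1.904
```

```text
t 5.6 pos [ 0.6136 -0.1408  0.2215] rot [ 3.141e+00 -1.000e-03 -0.000e+00] F [ 0.4 -0.4  0.4] w -0.0001 ff 0.0
cm [-15.63 -52.91   0.13] rv [ 1.000e-03 -0.000e+00 -1.904e+00]
```

play_rows(motion=[[-1,-3.5,0,0,0,-0.13,0],[-2,-7,0,0,0,-0.26,1],[-3,-10.5,0,0,0,-0.39,1],[-4,-14,0,0,0,-0.52,1],[-5,-17.5,0,0,0,-0.65,1]])

```text
clock: 6.1
position: [0.5629, 0.0354, 0.2195]
tool_rot: [3.141, 0.0, 0.655]
force: [0.6, -0.3, -0.6]
grip_width: 0.072
finger_force: 0.0
```

```bash
g.sh 0.4575 0.3884 0.22 1.904
```

```text
t 6.1 pos [0.5629 0.0354 0.2195] rot [3.141 0.    0.655] F [ 0.6 -0.3 -0.6] w 0.072 ff 0.0
cm [ 13.14 -34.41  -0.07] rv [ 0.     0.    -1.249]
```

play_rows(motion=[[1.5,-3.9,0,0,0,-0.13,1],[3,-7.8,0,0,0,-0.26,1],[4.5,-11.7,0,0,0,-0.39,1],[6,-15.6,0,0,0,-0.52,1],[7.5,-19.5,0,0,0,-0.65,1]])

```text
clock: 6.6
position: [0.5047, 0.2362, 0.2195]
tool_rot: [3.141, 0.0, 1.305]
force: [0.7, -0.6, 0.7]
grip_width: 0.0851
finger_force: 0.0
```

```bash
g.sh 0.4575 0.3884 0.15 1.904
```

```text
t 6.6 pos [0.5047 0.2362 0.2195] rot [3.141 0.    1.305] F [ 0.7 -0.6  0.7] w 0.0851 ff 0.0
cm [13.45 -8.56  6.94] rv [ 0.     0.001 -0.599]
```

play_rows(motion=[[3,-2,1,0,0,-0.14,1],[6.5,-4,2.5,0,0,-0.28,1],[10,-6.4,4,0,0,-0.42,1],[13.4,-8.5,5.5,0,0,-0.56,1],[13.5,-8.6,7,0,0,-0.6,1]])

```text
clock: 7.1
position: [0.4559, 0.3931, 0.1488]
tool_rot: [3.142, -0.003, 1.911]
force: [0.4, -0.2, 0.2]
grip_width: 0.0857
finger_force: 0.0
```

```bash
cd .;./g.sh 0.4575 0.3884 0.012 1.904; python3 - <<'E'
from h import *
p,d=viewer.grab_frame('top');q,_=viewer.grab_frame('side')
a=cv2.resize(p[110:260,330:490,::-1],None,fx=2.5,fy=2.5)
b=cv2.resize(q[150:250,160:270,::-1],None,fx=3.4,fy=3.75)
cv2.imwrite('pics/c1.png',np.hstack([a,b]))
c=viewer.camera_info('top');v,u=np.mgrid[:420,:560]
W=(np.stack([(u-c['cx'])/c['fx']*d,(v-c['cy'])/c['fy']*d,d],-1)-c['t'])@c['R']
g=(abs(W[...,0]-.567)<.05)&(abs(W[...,1]+.139)<.05)&(d>0)
A=np.c_[W[g][:,:2]-[.567,-.139],np.ones(g.sum())];print('insert plane',np.linalg.lstsq(A,W[g][:,2],rcond=None)[0])
hsv=cv2.cvtColor(p,cv2.COLOR_RGB2HSV)
wd=cv2.inRange(hsv,(15,50,120),(35,255,255));wd[:142]=0;wd[225:]=0;wd[:,:360]=0;wd[:,470:]=0
wd=cv2.morphologyEx(wd,cv2.MORPH_OPEN,np.ones((5,5)))
r=cv2.minAreaRect(np.argwhere(wd)[:,::-1].astype(np.float32));w=np.array([ray('top',x,.1)for x in cv2.boxPoints(r)])
print('insert c',ray('top',r[0],.1),w[:,:2].round(4).tolist())
E
```

```text
t 7.1 pos [0.4559 0.3931 0.1488] rot [ 3.142e+00 -3.000e-03  1.911e+00] F [ 0.4 -0.2  0.2] w 0.0857 ff 0.0
cm [-5.300e-01 -1.000e-02  1.368e+01] rv [ 0.    -0.003  0.007]
insert plane [ 0.00253124 -0.00176368  0.10084906]
insert c [ 0.56822851 -0.1397879   0.1       ] [[0.6285, -0.0787], [0.6297, -0.2026], [0.5087, -0.2001], [0.5074, -0.0776]]
```

View pics/c1.png

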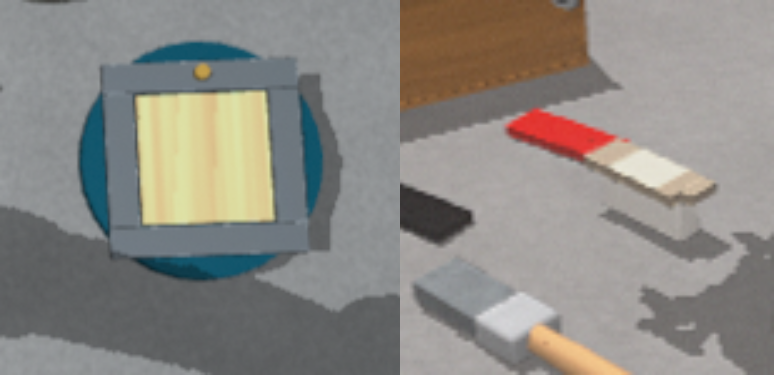

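The insert is level (slope about 0.003, top at 0.1008) and flush in the holder in the left crop. The tile is undisturbed in the right crop. Now I'll descend for the grasp.

play_rows(motion=[[-0.3,0,2,0,0,0,1],[-0.4,0,4,0,0,0,1],[-0.4,0,6,0,0,0,1],[-0.4,0,7,0,0,0,1],[-0.4,0,7,0,0,0,1]])

```text
clock: 7.7
position: [0.4603, 0.3831, 0.0785]
tool_rot: [-3.141, 0.001, 1.898]
force: [0.0, 0.4, 0.7]
grip_width: 0.0852
finger_force: 0.0
```

```bash
cd .;./g.sh 0.4575 0.3884 0.012 1.904
```

```text
t 7.7 pos [0.4603 0.3831 0.0785] rot [-3.141e+00  1.000e-03  1.898e+00] F [0.  0.4 0.7] w 0.0852 ff 0.0
cm [ 0.6  -0.09  6.65] rv [-0.001  0.001 -0.006]
```

play_rows(motion=[[0.6,-0.1,1.5,0,0,-0.006,1],[0.6,-0.1,3,0,0,-0.006,1],[0.6,-0.1,4.5,0,0,-0.006,1],[0.6,-0.1,6,0,0,-0.006,1],[0.6,-0.1,6.6,0,0,-0.006,1]])

```text
clock: 8.2
position: [0.4566, 0.389, 0.0107]
tool_rot: [-3.14, 0.001, 1.906]
force: [0.6, -0.4, 0.0]
grip_width: 0.0853
finger_force: 0.0
```

play_rows(motion=[[0,0,0,0,0,0,0.4],[0,0,0,0,0,0,0.2],[0,0,0,0,0,0,0.1],[0,0,0,0,0,0,0],[0,0,0,0,0,0,-0.05]], squeeze=50)

```text
clock: 8.7
position: [0.4573, 0.3897, 0.0131]
tool_rot: [3.141, -0.0, 1.906]
force: [0.1, -0.4, 0.3]
grip_width: 0.0405
finger_force: 0.0
```

```bash
cd .;./g.sh 0.4575 0.3884 0.012 1.904
```

```text
t 8.7 pos [0.4573 0.3897 0.0131] rot [ 3.141 -0.     1.906] F [ 0.1 -0.4  0.3] w 0.0405 ff 0.0
cm [-0.13 -0.03  0.11] rv [ 0.001 -0.     0.002]
```

play_rows(motion=[[0,0,0,0,0,0,-0.1],[0,0,0,0,0,0,-0.15],[0,0,0,0,0,0,-0.2],[0,0,0,0,0,0,-0.4],[0,0,0,0,0,0,-1]], squeeze=50)

```text
clock: 9.2
position: [0.4571, 0.3896, 0.013]
tool_rot: [3.142, 0.0, 1.906]
force: [-1.3, -1.6, 6.5]
grip_width: 0.0351
finger_force: 49.0
```

play_rows(motion=[[0,0,0,0,0,0,-1],[0,0,0,0,0,0,-1],[0,0,-0.3,0,0,0,-1],[0,0,-0.8,0,0,0,-1],[0,0,-1.5,0,0,0,-1]])

```text
clock: 9.7
position: [0.457, 0.3896, 0.028]
tool_rot: [-3.141, 0.0, 1.906]
force: [0.9, 0.6, -0.6]
grip_width: 0.0349
finger_force: 49.8
```

play_rows(motion=[[0,0,-1.5,0,0,0,-1],[0,0,-4,0,0,0,-1],[0,0,-7.5,0,0,0,-1],[0,0,-12,0,0,0,-1],[0,0,-17,0,0,0,-1]])

```text
clock: 10.2
position: [0.4565, 0.3892, 0.2]
tool_rot: [-3.141, -0.0, 1.906]
force: [0.4, 0.2, 0.2]
grip_width: 0.0348
finger_force: 49.9
```

```bash
cd .;./g.sh 0.5425 -0.139 0.21 3.15
```

```text
t 10.2 pos [0.4565 0.3892 0.2   ] rot [-3.141 -0.     1.906] F [0.4 0.2 0.2] w 0.0348 ff 49.9
cm [-52.71  -9.27  -0.99] rv [-1.000e-03 -1.000e-03 -1.244e+00]
```

play_rows(motion=[[-3,-0.6,-0.3,0,0,-0.08,-1],[-6.5,-1.2,-0.6,0,0,-0.16,-1],[-10,-1.8,-1,0,0,-0.24,-1],[-14,-2.4,-1,0,0,-0.32,-1],[-18,-3,-1,0,0,-0.4,-1]])

```text
clock: 10.7
position: [0.488, 0.2083, 0.209]
tool_rot: [3.141, 0.001, 2.31]
force: [0.8, -0.1, -0.9]
grip_width: 0.0351
finger_force: 49.9
```

```bash
cd .;./g.sh 0.5425 -0.139 0.21 3.15
```

```text
t 10.7 pos [0.488  0.2083 0.209 ] rot [3.141e+00 1.000e-03 2.310e+00] F [ 0.8 -0.1 -0.9] w 0.0351 ff 49.9
cm [-29.35 -19.36  -0.09] rv [ 0.     0.001 -0.84 ]
```

play_rows(motion=[[-3.3,-2.2,0,0,0,-0.09,-1],[-6.6,-4.4,0,0,0,-0.19,-1],[-9.9,-6.6,0,0,0,-0.28,-1],[-13.2,-8.8,0,0,0,-0.38,-1],[-16.5,-11,0,0,0,-0.47,-1]])

```text
clock: 11.2
position: [0.5169, 0.0119, 0.2089]
tool_rot: [-3.141, 0.001, 2.78]
force: [0.3, 0.1, -1.1]
grip_width: 0.035
finger_force: 49.9
```

```bash
cd .;./g.sh 0.5425 -0.139 0.20 3.15
```

```text
t 11.2 pos [0.5169 0.0119 0.2089] rot [-3.141e+00  1.000e-03  2.780e+00] F [ 0.3  0.1 -1.1] w 0.035 ff 49.9
cm [ -7.73 -13.21   0.9 ] rv [-0.     0.001 -0.37 ]
```

play_rows(motion=[[-1.9,-3.2,0.6,0,0,-0.09,-1],[-3.8,-6.4,1.3,0,0,-0.18,-1],[-5.7,-9.6,2,0,0,-0.27,-1],[-7.2,-12.2,2.7,0,0,-0.34,-1],[-7.7,-13.2,3.1,0,0,-0.37,-1]])

```text
clock: 11.7
position: [0.5414, -0.1408, 0.1769]
tool_rot: [-3.141, -0.0, -3.138]
force: [0.5, 0.6, -1.6]
grip_width: 0.0349
finger_force: 49.9
```

play_rows(motion=[[0,0,0,0,0,0,-1],[0,0,0,0,0,0,-1],[0,0,0,0,0,0,-1],[0,0,0,0,0,0,-1],[0,0,0,0,0,0,-1]])

```text
clock: 12.2
position: [0.5418, -0.1366, 0.1771]
tool_rot: [-3.141, 0.0, -3.137]
force: [-0.6, 0.3, -0.3]
grip_width: 0.0348
finger_force: 49.9
```

```bash
cd .;./g.sh 0.5425 -0.139 0.178 3.15; python3 - <<'E'
from h import *
p,d=viewer.grab_frame('top');q,e=viewer.grab_frame('side')
a=cv2.resize(p[90:270,320:500,::-1],None,fx=2.2,fy=2.2)
b=cv2.resize(q[130:330,330:530,::-1],None,fx=1.98,fy=1.98)
cv2.imwrite('pics/c2.png',np.hstack([a,b]));np.savez('pics/c2.npz',p=p,d=d,q=q,e=e)
for n in('top','side'):
  for X in([.567,-.139,.2],[.613,-.139,.2],[.567,-.139,.1]):print(n,X,proj(n,X).round(1))
E
```

```text
t 12.2 pos [ 0.5418 -0.1366  0.1771] rot [-3.141  0.    -3.137] F [-0.6  0.3 -0.3] w 0.0348 ff 49.9
cm [-0.07 -0.24 -0.09] rv [-0.     0.    -0.004]
top [0.567, -0.139, 0.2] [424.4 165.2]
top [0.613, -0.139, 0.2] [423.2 143.3]
top [0.567, -0.139, 0.1] [411.3 173.4]
side [0.567, -0.139, 0.2] [430.7 216.6]
side [0.613, -0.139, 0.2] [450.6 209.3]
side [0.567, -0.139, 0.1] [419.8 268.2]
```

View pics/c2.png

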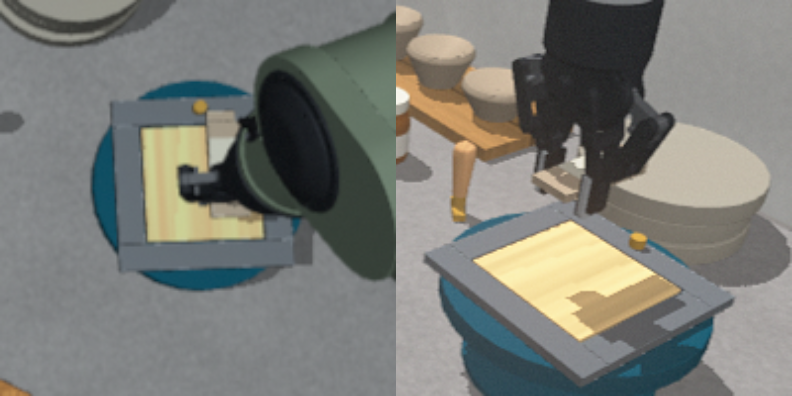

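The top crop shows the tile held over the insert, with its stud-side end at about (414,141), close to the expected row. The insert is level underneath. Next I'll check the tile's height, tilt and extents.

```bash
python3 - <<'E'
from h import *
z=np.load('pics/c2.npz');p,d=z['p'],z['d']
c=viewer.camera_info('top');v,u=np.mgrid[:420,:560]
W=(np.stack([(u-c['cx'])/c['fx']*d,(v-c['cy'])/c['fy']*d,d],-1)-c['t'])@c['R']
hs=cv2.cvtColor(p,cv2.COLOR_RGB2HSV)
m=(abs(W[...,2]-.203)<.012)&(W[...,0]>.50)&(W[...,0]<.63)&(abs(W[...,1]+.139)<.03)&(hs[...,2]>90)
P=W[m];print(m.sum(),P.min(0),P.max(0),'stud-end x',np.percentile(P[:,0],[1,99]))
A=np.c_[P[:,:2]-[.567,-.139],np.ones(len(P))];print('plane',np.linalg.lstsq(A,P[:,2],rcond=None)[0])
E=[(x,P[abs(P[:,0]-x)<.003][:,1].max()) for x in np.arange(.52,.612,.01) if (abs(P[:,0]-x)<.003).any()]
print(np.round(E,4).tolist())
g=(abs(W[...,2]-.1)<.02)&(abs(W[...,0]-.567)<.055)&(W[...,1]>-.12)&(W[...,1]<-.085)
Q=W[g];A=np.c_[Q[:,:2]-[.567,-.139],np.ones(len(Q))];print('ins',np.linalg.lstsq(A,Q[:,2],rcond=None)[0])
E
```

```text
394 [ 0.51884169 -0.15395084  0.19447501] [ 0.61797239 -0.11259888  0.20698963] stud-end x [0.51908289 0.6176165 ]
plane [ 0.00496111 -0.04726763  0.20271928]
[[0.52, -0.1171], [0.53, -0.1126], [0.56, -0.1179], [0.57, -0.1178], [0.58, -0.118], [0.59, -0.1172], [0.6, -0.1179], [0.61, -0.1187]]
ins [0.00115935 0.00691947 0.10057368]
```

The tile centre is about (0.568, -0.136, 0.199) and it is level. I'll make a small y correction and hold.

play_rows(motion=[[0,-0.1,0,0,0,0,-1],[0,-0.25,0,0,0,0,-1],[0,-0.25,0,0,0,0,-1],[0,-0.25,0,0,0,0,-1],[0,-0.25,0,0,0,0,-1]])

```text
clock: 12.8
position: [0.5417, -0.1397, 0.1767]
tool_rot: [3.142, -0.0, -3.137]
force: [0.3, -0.3, -0.7]
grip_width: 0.0349
finger_force: 49.9
```

play_rows(motion=[[0,0,0,0,0,0,-1],[0,0,0,0,0,0,-1],[0,0,0,0,0,0,-1],[0,0,0,0,0,0,-1],[0,0,0,0,0,0,-1]])

```text
clock: 13.3
position: [0.5417, -0.1397, 0.1767]
tool_rot: [-3.142, 0.0, -3.137]
force: [0.2, 0.1, -0.5]
grip_width: 0.0349
finger_force: 49.9
```

```bash
./g.sh 0.5425 -0.139 0.178 3.15; python3 -c "
from workcell import bot
print(bot.job_done())"
```

```text
t 13.3 pos [ 0.5417 -0.1397  0.1767] rot [-3.142  0.    -3.137] F [ 0.2  0.1 -0.5] w 0.0349 ff 49.9
cm [-0.08  0.07 -0.13] rv [-0.     0.    -0.004]
the job is handed in; nothing more can be done
None
```

The job is handed in at 13.3 s: the insert is pressed level, and the notched tile is held level about 10 cm above its middle, label side up, notched end toward the brass stud; the other tile was not touched.

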